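# Clear a sawing board through its offcut trap

### The job

Clear the sawing board: push the dark sliding cover of its offcut trap fully open by the light wooden bar on it, sweep the three loose offcuts (brown block, pale block, bamboo ring) along the board into the trap with your closed fingers, then push the cover fully shut again. Only push with the fingers: do not pick up the offcuts. Leave the bamboo half shell on the board and the things standing or lying round the board where they are.

Things in the scene. Friction and masses are not known exactly. Their poses are not given: they have to be found in the camera images.
- saw_board: Fixed wooden sawing board, 216 (x) x 470 (y) mm. Origin under it at table height; +y runs from deck to trap, +x to the fence. Deck faced in dark grey: top at z 70, x -90..90, y -240..20 mm. Fence along x 90..112 mm (with saw kerfs) rises 26 mm over the deck, front rail along x -104..-90 mm 10 mm; both run the whole length, y -240..230 mm.
- trap_cover (a joint): Travel (m) of the trap's flat dark wooden cover, 95 mm in y, 8 mm thick, top flush with the deck. 0: shut over the whole mouth; grows as it slides along the board's +y to a stop at 0.095 (fully open, mouth free). Starts shut or up to 20 mm open, stays where left, takes about 1.5 N to push.
- cover_bar (a point): Centre of the top of the light wooden bar fixed across the cover, by which it is pushed: 90 mm along the board's x, 12 mm along y, rising 19 mm above the deck. Moves with the cover: it is at board y = 97.5 mm plus the cover's travel. Board's axes.
- trap_mouth (a point): Fixed point at the centre of the trap's mouth, at deck height (board's axes). The mouth is open to a box below: board x -90..90, y 20..115 mm, inner floor 62 mm below the deck. Beyond it, board y 115..230 mm, a shelf 8.5 mm below deck height, over which the open cover parks.
- offcut_block: Loose brown wood offcut, box 26 (x) x 22 (y) x 21 (z) mm, 12 g; origin at the centre of its underside. It starts flat on the deck.
- offcut_pale: Loose pale grey-brown wood offcut, box 40 (x) x 30 (y) x 13 (z) mm, 12 g; origin at the centre of its underside. It starts flat on the deck.
- offcut_ring: Loose bamboo ring offcut, about 44 mm across, 12 mm high, wall about 5 to 9 mm, 20 g; origin at the centre of its underside. It starts flat on the deck.
- workpiece: Loose bamboo half shell, hollow side up, 93 (x) x 54 (y) x 25 (z) mm, 40 g, on the deck at the end far from the trap; origin at the centre of its underside. Stays where it is.
- saw: Loose back saw lying on the table beyond the end of the board far from the trap, 344 mm long, 148 mm wide, 20 mm thick; origin at the centre of its underside, its length along its y.
- marker: Loose blue and white marker pen lying on the table on the robot's side of the board, 135 mm long (along its y), 17 mm thick; origin at the centre of its underside.
- driver: Loose stubby black and yellow screwdriver lying on the table behind the fence, 113 x 121 mm over all, grip 41 mm thick; origin at the centre of its underside.
- tape: Loose roll of pale adhesive tape lying flat on the table behind the fence, 97 mm across, 48 mm high; origin at the centre of its underside.

How it is judged:
On the way, in this order (a step that is already met when the one before it is completed fails the run):
1. the trap's cover is pushed fully open (at least 85 of its 95 mm) (value of joint trap_cover above 0.085 m), for 0.1 s.
2. all three offcuts lie down in the trap while its cover is still open (z of offcut_block in the frame of saw_board between 0 and 0.045 m and y of offcut_block in the frame of saw_board between 0.018 and 0.117 m and x of offcut_block in the frame of saw_board between -0.092 and 0.092 m and z of offcut_pale in the frame of saw_board between 0 and 0.045 m and y of offcut_pale in the frame of saw_board between 0.018 and 0.117 m and x of offcut_pale in the frame of saw_board between -0.092 and 0.092 m and z of offcut_ring in the frame of saw_board between 0 and 0.045 m and y of offcut_ring in the frame of saw_board between 0.018 and 0.117 m and x of offcut_ring in the frame of saw_board between -0.092 and 0.092 m and value of joint trap_cover above 0.06 m), for 0.1 s.
At the end, for the whole second after the job is handed in: All three offcuts lie at rest inside the trap box (their origins within its walls, at least 25 mm below the deck), the cover is shut to within 4 mm, and the half shell is still on the deck within 20 mm of where it lay (z of offcut_block in the frame of saw_board between 0 and 0.045 m and y of offcut_block in the frame of saw_board between 0.018 and 0.117 m and x of offcut_block in the frame of saw_board between -0.092 and 0.092 m and z of offcut_pale in the frame of saw_board between 0 and 0.045 m and y of offcut_pale in the frame of saw_board between 0.018 and 0.117 m and x of offcut_pale in the frame of saw_board between -0.092 and 0.092 m and z of offcut_ring in the frame of saw_board between 0 and 0.045 m and y of offcut_ring in the frame of saw_board between 0.018 and 0.117 m and x of offcut_ring in the frame of saw_board between -0.092 and 0.092 m and linear speed of each of offcut_block, offcut_pale, offcut_ring below 0.02 m/s and value of joint trap_cover below 0.004 m and distance of workpiece from where it was at the start of the episode below 0.02 m and z of workpiece in the frame of saw_board above 0.06 m); the robot touches nothing.
It fails at once if an offcut is lifted: its underside centre rises more than 30 mm above the deck (z of any of offcut_block, offcut_pale, offcut_ring in the frame of saw_board above 0.1 m).
It fails at once if the half shell on the board is moved more than 20 mm (distance of workpiece from where it was at the start of the episode above 0.02 m).
It fails at once if the saw, marker, screwdriver or tape roll is moved more than 20 mm (distance of any of saw, marker, driver, tape from where it was at the start of the episode above 0.02 m).
It also fails if it takes over 64 s, if anything falls off the work surface, if the arm or the gripper's body presses on something with over 40 N, if the wrist force passes 120 N, or if a joint passes its speed limit or range.

### The arm

A 6-joint arm with a two-finger parallel gripper is mounted at the origin on a cart in front of the work surface, level with it; the furniture and walls round the work are solid. World frame = base frame: x ahead of the robot, y to its left, z up, the work surface at z = 0. Lengths are in m, angles in rad, forces in N, time in s.
With the tool pointing down it reaches from about 0.375 to 0.975 m from the base axis. Payload 3.8 kg.
Tool frame: the origin (TCP) lies midway between the tips of the shut fingers; the grasp point (between the pads) lies 19 mm behind it; z points along the fingers, y is the line along which they close (so a half turn about z gives the same grasp; the last joint's range is limited). The gripper opens to 88 mm and grips with 3 to 60 N. Pads are 18 mm wide; open, the fingers measure 123 mm over their backs; the gripper's body (75 mm by 187 mm) begins 45 mm behind the grasp point.
Start: joints at [-1.385, 0.264, 1.604, -0, 1.274, -0.037], TCP at [0.149, -0.658, 0.239] pointing down, gripper open.
Joint ranges: [-2.63, 2.63], [-0.94, 2.18], [0.31, 2.57], [-1.31, 4.45], [0, 2.66], [-2.55, 2.55]. Speed limits (rad/s): [2.57, 2.57, 3.14, 3.14, 3.14, 3.14].

### API

Orientations are given as a rotation vector (axis times angle).
In Python, from cell import manip, inverse_kinematics, cams, order gives the robot as it stands. Calls block until the motion is done:
- manip.move_pose(position, orientation): joint-space move of the TCP to a pose.
- manip.move_linear(position, rate=0.15, rot=None): straight line of the TCP; rot=None keeps the orientation; rate is the mean speed in m/s.
- manip.set_joints(angles): joint-space move.
- manip.set_gripper(opening, force=None): finger opening in m; force is the grip in N (None keeps the last); returns when the fingers have stopped.
- manip.dwell(seconds).
- inverse_kinematics(position, orientation): joint angles nearest the present ones, or None.
- manip.state(): the state.
- cams.capture(name): name is "side" or "top" or "wrist"; returns a dict with "image" (420x560x3 uint8, blue, green, red), "z_map" (420x560 float32, m along the optical axis (not along the pixel's ray), 0 where there is no reading), "intrinsics" (3x3 intrinsics, pixels), "k1" (the pictures are not rectified: a ray, as slopes to the right and down, at radius r is drawn at 1 + k1 r^2 times it, then the intrinsics apply), "position" and "orientation" of the camera in the world; the wrist camera has in their place "T_tool_cam" (4x4, takes a point from camera to tool coordinates, whose origin is the TCP and whose axes are the flange's). Camera axes: x right, y down, z forward; pixel columns grow to the right and rows downward; lengths in m; the calibration is good to about 2 mm. A picture is of the moment at which its call begins: read the wrist's pose just before it.
A pose or a line that the arm cannot do raises manip.IKError and nothing moves.
- order.close_job(): hands the job in; it is judged then, once.
The state is a dict: "clock": time; "joint_pos": joint angles; "joint_velocities": joint speeds; "tau": joint torques, N m; "tool_pos": TCP position; "tcp_rot": TCP orientation; "contact_force": force on the tool from outside, world axes, zero at the start; "moment": the same for the moment, N m; "gripper_width": finger opening in m; "grasp_force": force on a finger pad.
Only numpy, scipy, OpenCV 4.12 (cv2) and the standard library are available. Lean on these libraries where they do the work, as an engineer would, in place of code of your own. Each camera call takes 0.05 s, during which the arm holds its last target. There are 200 camera calls.

## Working session

There is one attempt and no reset: what is moved stays moved. The work goes in short steps, each a Python script; the robot and the scene stay as the last script left them, time stands still between calls to the robot, and variables do not carry over. Pictures are saved under pics/ and viewed, at most 10 in all, crops included, and the job is handed in when it is done.

```bash
ls; mkdir -p pics
cat > h.py <<'E'
import numpy as np, cv2
from scipy.spatial.transform import Rotation as R
from cell import manip, inverse_kinematics, cams, order
def pose(c):
    if "T_tool_cam" in c: 
        s=c["st"]; T=np.eye(4); T[:3,:3]=R.from_rotvec(s["tcp_rot"]).as_matrix(); T[:3,3]=s["tool_pos"]
        return T@np.array(c["T_tool_cam"])
    T=np.eye(4); o=np.array(c["orientation"]); T[:3,:3]=o if o.shape==(3,3) else R.from_rotvec(o).as_matrix(); T[:3,3]=c["position"]; return T
def cap(n):
    s=manip.state(); c=dict(cams.capture(n)); c["st"]=s; return c
def slopes(c,px):
    K=np.array(c["intrinsics"]); 
    px=np.asarray(px,float).reshape(-1,1,2)
    # drawn = ray*(1+k1 r^2): opencv model
    return cv2.undistortPoints(px,K,np.array([c["k1"],0,0,0.]))[:,0]
def onplane(c,px,z):
    T=pose(c); s=slopes(c,px); d=np.c_[s,np.ones(len(s))]@T[:3,:3].T; o=T[:3,3]
    return o+d*((z-o[2])/d[:,2])[:,None]
def cloud(c):
    h,w=c["z_map"].shape; u,v=np.meshgrid(np.arange(w),np.arange(h)); s=slopes(c,np.c_[u.ravel(),v.ravel()])
    P=np.c_[s,np.ones(len(s))]*c["z_map"].reshape(-1,1); T=pose(c)
    P=P@T[:3,:3].T+T[:3,3]; P[c["z_map"].ravel()==0]=np.nan
    return P.reshape(h,w,3)
E
python3 - <<'E'
from h import *
print(manip.state())
for n in("top","side"):
    c=cap(n); cv2.imwrite(f"pics/{n}0.png",c["image"]); print(n,c["intrinsics"],c["k1"],c["position"],c["orientation"])
E
```

```text
pics
{'clock': 0.0, 'joint_pos': array([-1.38487995e+00,  2.64709755e-01,  1.60534834e+00,  4.63437444e-06,
        1.27371210e+00, -3.69146927e-02]), 'joint_velocities': array([-0.00064375, -0.00118447, -0.00068951,  0.00081953, -0.00087781,
       -0.00024154]), 'tau': array([-8.62294564e-04, -5.02116823e+01, -3.56877315e+01,  7.28524011e-02,
        2.93580804e-02, -1.56734168e-04]), 'tool_pos': array([ 0.14902896, -0.65762033,  0.23743112]), 'tcp_rot': array([-3.11995573e+00, -3.49054916e-01,  2.47481682e-04]), 'contact_force': array([-0.35700999, -0.33900533, -0.06284172]), 'moment': array([ 0.01139536, -0.02849554, -0.02909043]), 'grasp_force': 0.0, 'gripper_width': 0.08769310229206266}
top [[495.63500018   0.         281.58030714]
 [  0.         495.63500018 212.64105621]
 [  0.           0.           1.        ]] 0.05062093435187758 [ 0.38103582 -0.0884524   1.23810083] [-2.16124487  2.0991875  -0.18371271]
side [[465.70119644   0.         284.6689288 ]
 [  0.         465.70119644 207.24674513]
 [  0.           0.           1.        ]] -0.12540547521237347 [0.15048307 0.80807928 0.51865488] [-0.5494443   2.41269283 -1.55358884]
```

View pics/top0.png

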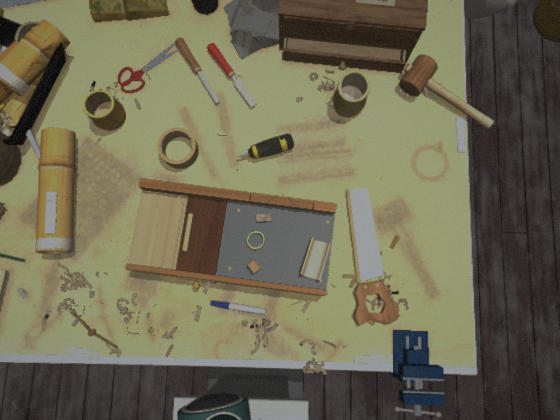

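View pics/side0.png

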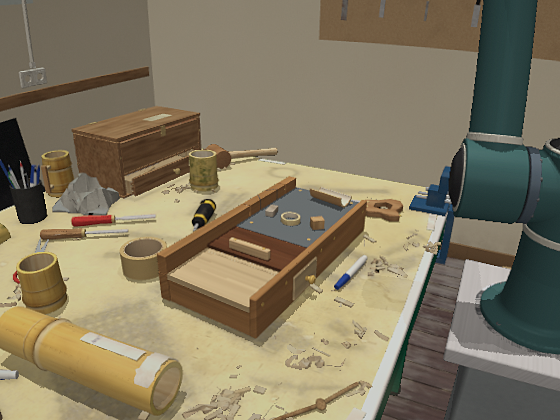

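The top view has world +y to the left and +x up. The board's deck lies at px (220–335, 198–293), with the cover to its left, the bar at (187,232), the pale block at (263,217), the ring at (256,240), the brown block at (254,267) and the shell at (316,258). The side view agrees: the trap end points to +y.

Run:
```python
from h import *
c=cap("top"); im=c["image"]; np.save("/tmp/top.npy",im)
for p in[(300,235),(263,217),(254,267),(248,240),(316,258),(187,232),(205,230),(150,230),(240,255),(225,190),(223,240)]: print(p,im[p[1],p[0]],cv2.cvtColor(im,cv2.COLOR_BGR2HSV)[p[1],p[0]],cloud(c)[p[1],p[0]].round(3))
cv2.imwrite("pics/crop.png",cv2.resize(im[170:330,120:400],None,fx=2.85,fy=2.85,interpolation=cv2.INTER_CUBIC))
hsv=cv2.cvtColor(im,cv2.COLOR_BGR2HSV)
m=((hsv[...,1]<70)&(hsv[...,2]>60)&(hsv[...,2]<150)).astype(np.uint8)
m2=np.zeros_like(m); m2[185:300,205:345]=m[185:300,205:345]
n,l,st,ce=cv2.connectedComponentsWithStats(m2); k=1+st[1:,4].argmax(); print(st[k])
v,u=np.where(l==k); P=onplane(c,np.c_[u,v],.07)[:,:2].astype(np.float32)
h=cv2.convexHull(P); r=cv2.minAreaRect(P); print(r,cv2.boxPoints(r).round(4))
```

```text
(300, 235) [102 106 101] [ 66  12 106] [ 0.533 -0.129  0.069]
(263, 217) [101 119 133] [ 17  61 133] [ 0.572 -0.04   0.078]
(254, 267) [ 83 122 150] [ 17 114 150] [ 0.453 -0.024  0.088]
(248, 240) [ 88 100  99] [ 33  31 100] [ 0.518 -0.006  0.065]
(316, 258) [137 159 153] [ 38  35 159] [ 0.479 -0.168  0.075]
(187, 232) [106 148 152] [ 27  77 152] [0.529 0.134 0.092]
(205, 230) [41 54 81] [ 10 126  81] [0.538 0.096 0.069]
(150, 230) [ 97 132 150] [ 20  90 150] [0.535 0.227 0.066]
(240, 255) [97 98 96] [75  5 98] [0.481 0.011 0.07 ]
(225, 190) [ 61  91 128] [ 13 133 128] [0.63  0.05  0.098]
(223, 240) [99 98 96] [100   8  99] [0.516 0.053 0.067]
[ 216  201  120   89 7649]
((0.5104135870933533, -0.07255111634731293), (0.2631342113018036, 0.18201477825641632), 84.36793518066406) [[ 0.4069 -0.1946]
 [ 0.5881 -0.2124]
 [ 0.6139  0.0494]
 [ 0.4328  0.0673]]
```

View pics/crop.png

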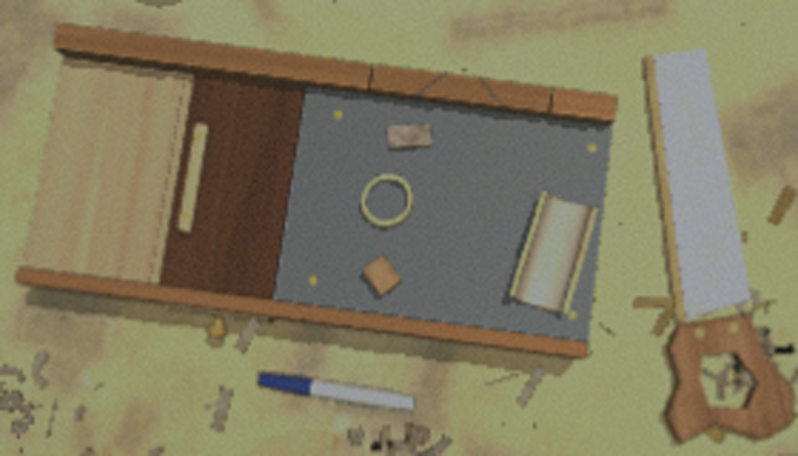

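```bash
cat >> h.py <<'E'
yaw=-np.deg2rad(5.64); Rb=R.from_euler('z',yaw).as_matrix()
Ob=np.array([0.5104,-0.0726,0])-Rb@[0,-.110,0]
def b2w(x,y,z): return Ob+Rb@np.array([x,y,z])
def w2b(P): return (np.asarray(P)-Ob)@Rb
E
python3 - <<'E'
from h import *
from scipy import ndimage
c=cap("top"); im=c["image"]; hsv=cv2.cvtColor(im,cv2.COLOR_BGR2HSV)
v,u=np.mgrid[185:300,120:345]; px=np.c_[u.ravel(),v.ravel()]
B=w2b(onplane(c,px,.07)).reshape(*u.shape,3)
P=w2b(cloud(c)[185:300,120:345])
H=hsv[185:300,120:345]
deck=(abs(B[...,0])<.087)&(B[...,1]>-.235)&(B[...,1]<.015)&((H[...,1]>45)|(H[...,2]>130))
barm=(abs(B[...,0])<.085)&(B[...,1]>.05)&(B[...,1]<.14)&(H[...,2]>115)
for nm,m in(("deck",deck),("bar",barm)):
    l,n=ndimage.label(m,np.ones((3,3)))
    for k in range(1,n+1):
        q=l==k
        if q.sum()<15: continue
        p=px[q.ravel()]; 
        for z in (.082,.090):
            X=w2b(onplane(c,p,z)); r=cv2.minAreaRect(X[:,:2].astype(np.float32)*1000)
            print(nm,q.sum(),z,"cen",np.round(r[0],1),np.round(r[1],1),round(r[2]),"range",(X.min(0)*1000).round(),(X.max(0)*1000).round(), "depthz",np.nanmedian(P[q][:,2]).round(4))
# cover light boundary
row=hsv[...,2]
for x in(-.06,0,.06):
  d=abs(B[...,0]-x)<.0015; print([(round(b*1000),int(h)) for b,h in sorted(zip(B[d][:,1],H[d][:,2])) if .09<b<.16 or 0<b<.05][::2])
for a in(0,np.pi):
    rot=(R.from_euler('z',yaw+np.pi/2+a)*R.from_euler('x',np.pi)).as_rotvec(); print(rot)
    for y in (-.15,.1,.23):
      for z in(.075,.2):
        print(a,y,z,inverse_kinematics(b2w(0,y,z),rot))
E
```

```text
deck 116 0.082 cen [ 56.4 -72.4] [16.8 33.2] 7 range [ 46. -90.  82.] [ 67. -55.  82.] depthz 0.0821
deck 116 0.09 cen [ 55.1 -72.8] [16.7 32.9] 7 range [ 45. -90.  90.] [ 65. -56.  90.] depthz 0.0821
deck 114 0.082 cen [  1.2 -62. ] [42.5 39.9] 8 range [-21. -82.  82.] [ 23. -41.  82.] depthz 0.0802
deck 114 0.09 cen [  0.4 -62.6] [42.2 39.6] 8 range [-21. -83.  90.] [ 22. -42.  90.] depthz 0.0802
deck 834 0.082 cen [ -24.9 -205.8] [57.8 92.6] 80 range [ -74. -234.   82.] [  25. -170.   82.] depthz 0.0796
deck 834 0.09 cen [ -25.6 -205.4] [57.4 91.9] 80 range [ -75. -233.   90.] [  24. -170.   90.] depthz 0.0796
deck 116 0.082 cen [-60.  -66.2] [27.9 22.1] 45 range [-76. -81.  82.] [-46. -50.  82.] depthz 0.0898
deck 116 0.09 cen [-60.4 -66.7] [27.7 22. ] 45 range [-76. -82.  90.] [-46. -51.  90.] depthz 0.0898
bar 739 0.082 cen [ -1.3 124.9] [ 24.6 167.8] 90 range [-85. 112.  82.] [ 83. 137.  82.] depthz 0.0611
bar 739 0.09 cen [ -2.2 123.1] [ 24.4 166.7] 90 range [-86. 111.  90.] [ 81. 135.  90.] depthz 0.0611
bar 171 0.082 cen [ 0.8 99.5] [10.8 88.6] 89 range [-43.  94.  82.] [ 4
[... 1293 characters left out ...]
 2.08711637  0.          0.92043555 -0.16797914]
0 -0.15 0.2 [-0.26641571 -0.00394307  1.97808921  0.          1.16744651 -0.16797914]
0 0.1 0.075 [0.20595985 0.18607213 2.02567996 0.         0.92984056 0.30439642]
0 0.1 0.2 [0.20595985 0.05311972 1.91964623 0.         1.1688267  0.30439642]
0 0.23 0.075 [0.41340504 0.28365406 1.90268103 0.         0.95525756 0.51184161]
0 0.23 0.2 [0.41340504 0.16040682 1.8011458  0.         1.18004004 0.51184161]
[ 2.10945996e+00 -2.32804276e+00 -1.42551506e-16]
3.141592653589793 -0.15 0.075 None
3.141592653589793 -0.15 0.2 None
3.141592653589793 0.1 0.075 None
3.141592653589793 0.1 0.2 None
3.141592653589793 0.23 0.075 None
3.141592653589793 0.23 0.2 None
```

```bash
cat >> h.py <<'E'
ROT=(R.from_euler('z',yaw+np.pi/2)*R.from_euler('x',np.pi)).as_rotvec()
def lin(x,y,z,rate=.15): manip.move_linear(b2w(x/1e3,y/1e3,z/1e3),rate)
def st():
    s=manip.state(); return round(s["clock"],1),(w2b(s["tool_pos"])*1e3).round(1),(np.array(s["contact_force"])@Rb).round(1)
def press(x,y0,y1,z,f0,thr=7):
    d=np.sign(y1-y0)
    for y in np.arange(y0,y1+d*.1,d*1.5):
        lin(x,y,z,.05); s=st()
        if -d*(s[2][1]-f0)>thr: print("stop",s); return y
    print("no stop",st()); return y
E
python3 - <<'E'
from h import *
manip.set_gripper(0); print(manip.state()["gripper_width"])
manip.move_pose(b2w(0,.066,.15),ROT); print(st())
f0=st()[2][1]
lin(0,66,77,.12); print(st())
lin(0,100,77,.1); print(st())
lin(0,168,77,.1); print(st())
y=press(0,169,186,77,f0)
lin(0,y-8,77); lin(0,y-8,130,.2); print(st())
E
```

```text
9.258538592897607e-05
(4.5, array([  0.4,  65.4, 150.1]), array([-0.5,  0.2, -0. ]))
(5.3, array([ 0.5, 66. , 77.4]), array([0. , 0.3, 0.5]))
(5.8, array([1.000e-01, 1.007e+02, 7.740e+01]), array([ 0.4, -0.2,  0.5]))
(6.6, array([ -0.3, 168.2,  76.8]), array([0.2, 0.3, 0.1]))
stop (8.6, array([ -0. , 177.1,  77. ]), array([ 0.9, -9.8,  2.2]))
(9.2, array([  0.7, 172.3, 131. ]), array([-0.5,  0.2,  0.9]))
```

The cover met its stop at TCP y = 177, exactly the predicted fully-open position. Next I'll sweep.

Run:
```python
from h import *
def clear():
    lin(0,-60,300,.4)
    
for x,y0 in((57,-116),(-60,-108),(1,-106)):
    lin(x,y0,130,.3); lin(x,y0,74.5,.12); print(st())
    lin(x,10,74.5,.1); lin(x,36,74.5,.06); print(st()); lin(x,30,130,.2)
lin(0,-200,300,.35); 
c=cap("top"); cv2.imwrite("pics/t2.png",cv2.resize(c["image"][150:330,100:400],None,fx=2.6,fy=2.6,interpolation=cv2.INTER_CUBIC)); print(st())
```

```text
(11.0, array([  57.1, -115.4,   74.5]), array([-0.5,  0.3,  1.2]))
(13.0, array([56.9, 36.4, 74.5]), array([-0.3, -0.3, -0.4]))
(14.8, array([ -59.4, -107.5,   74.5]), array([ 1.1,  0.5, -0.8]))
(16.7, array([-60.1,  36.3,  74.5]), array([ 0.6, -0.2,  0.1]))
(18.4, array([   0.9, -105.2,   74.6]), array([-0.5,  0.1,  0.3]))
(20.2, array([ 0.9, 36.4, 74.5]), array([-0.1,  0.8,  0.2]))
(21.7, array([  -1.1, -198.6,  297.5]), array([-0.1,  0.5, -0.3]))
```

View pics/t2.png

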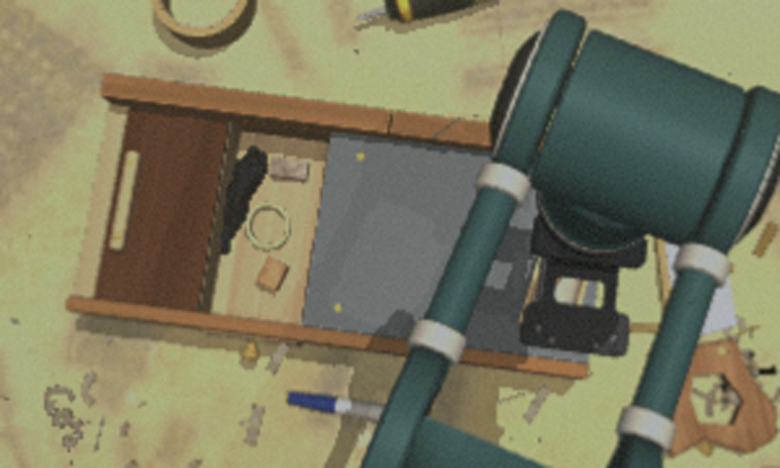

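All three offcuts lie in the box: pale at (290,168), ring at (268,227), brown at (272,274). The cover is parked open at the left. I'll check their depth, then shut the cover.

Run:
```python
from h import *
c=cap("top"); P=w2b(cloud(c))*1e3
for n,x,y in(("pale",290,168),("ring",268,227),("block",272,274)):
    u,v=int(100+x/2.6),int(150+y/2.6); print(n,np.nanmedian(P[v-2:v+3,u-2:u+3].reshape(-1,3),0).round())
lin(0,-60,140,.35); lin(0,219,140,.35); f0=st()[2][1]
lin(0,219,78,.12); print(st())
lin(0,200,78,.1); lin(0,120,78,.1); print(st())
y=press(0,119,104,78,f0)
lin(0,y+10,78); lin(0,y+10,140,.2); lin(0,-120,300,.35)
c=cap("top"); cv2.imwrite("pics/t3.png",cv2.resize(c["image"][150:330,100:400],None,fx=2.6,fy=2.6,interpolation=cv2.INTER_CUBIC)); print(st())
```

```text
pale [59. 61. 20.]
ring [ 1. 73.  8.]
block [-45.  61.  29.]
(24.1, array([  0.4, 218.5,  78.2]), array([-0.9,  0.6,  0.4]))
(25.4, array([ -0.2, 119.6,  77.7]), array([ 1. ,  0.2, -0.2]))
stop (26.7, array([ -0. , 114.8,  78. ]), array([-0.2,  9.9, -3.1]))
(28.4, array([  -1.1, -118.8,  297.7]), array([ 0.6, -0.4, -0. ]))
```

View pics/t3.png

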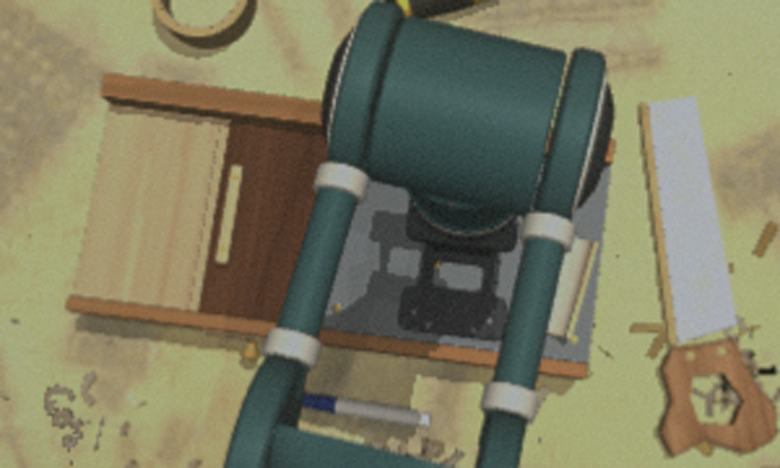

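The cover looks shut. I'll compare the bar's measured position with the initial one (97.8) before handing in.

Run:
```python
from h import *
c=cap("top"); v,u=np.mgrid[185:300,120:345]; px=np.c_[u.ravel(),v.ravel()]
B0=w2b(onplane(c,px,.09)); B=B0*1e3
for nm,im in(("start",np.load("/tmp/top.npy")),("now",c["image"])):
    V=cv2.cvtColor(im,cv2.COLOR_BGR2HSV)[185:300,120:345,2].ravel()
    m=(abs(B[:,0])<40)&(B[:,1]>85)&(B[:,1]<109)&(V>115); print(nm,m.sum(),B[m].mean(0).round(2))
    for x in (-60,60):
        m=(abs(B[:,0]-x)<8)&(B[:,1]>95)&(B[:,1]<140); print("dark area",(V[m]<115).sum())
```

```text
start 156 [-0.34 97.77 90.  ]
dark area 49
dark area 45
now 164 [-1.000e-02  9.669e+01  9.000e+01]
dark area 45
dark area 42
```

```bash
python3 -c "
from h import *
print(order.close_job(), st())"
```

```text
the job is handed in; nothing more can be done
the job is handed in; nothing more can be done
```

The cover was pushed fully open, all three offcuts were swept into the trap, the cover was pushed shut again (bar about 1 mm nearer shut than at the start), and the job was handed in about 29 s into the 64 s; no verdict came back.

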